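Take the top drive case out of the stock rack and bar the rack again

TASK

Push the top drive case (green label) from behind, on its own, until its front sticks out of the stock rack while it still lies flat on the pile, then grip it there, lift it off and lay it flat on the blue mat, wholly on it and lengthwise, without dropping it. Then lay the yellow retaining bar centrally across the rack so that it rests level in the forks of both cheeks. Leave the other two cases where they are in the rack and the other things on the bench alone.

Things in the scene. Friction and masses are not known exactly. Their poses are not given: they have to be found in the camera images.
- rack: Fixed stock rack: grey plinth 160 (x) x 90 (y) x 40 mm with two blue upright cheeks, a pile of three cases between them. Origin at the underside's centre, up to 20 mm below the bench top (plinth sunk in). x points from its front (robot side) to its open back. The pile's floor is at z = 40 mm, the full pile's top at 100. Behind the pile, above the plinth, is free space.
- rack_front (a point): Middle of the pile's front edge, at pile floor height: rack x = -70, y = 0, z = 40 mm. Cheeks: inner faces at y = +-32 mm, 6 mm thick, rack x -70 to +70 mm, tops level with the full pile's top: no room for fingers beside the cases. A low blue lip (rack x -73 to -78, 46 mm wide, its top at rack z = 74 mm) holds back the two lower cases only.
- rack_seat (a point): Point midway between the two forks, at the height of their floors; axes as the rack's; at rack x = -20, y = 0, z = 110 mm. Each fork stands on its cheek (y = +-35 mm), opens upward, is 20 mm wide in x at the floor, and its two prongs are 21 mm tall and flare outward. The bar lies along y across both.
- case_top: Top one of three equal flat aluminium drive cases with black ends stacked in the rack, the one with a green label: 140 (x) x 60 (y) x 20 (z) mm, about 0.2 kg. Origin at the centre of its underside; x along its length, its -x end at the rack's front.
- case_mid: Middle case of the pile, same size, white label; to stay where it is. Origin at the centre of its underside.
- case_low: Bottom case of the pile, same size, white label; to stay where it is. Origin at the centre of its underside.
- mat: Fixed blue antistatic mat, 240 (x, its length) x 150 (y) x 3 mm thick. Origin at the centre of its underside, on the bench.
- bar_center (a point): Centre of the bar: middle of its length, 7 mm inside every long face; axes as the bar's.
- bar: Loose yellow square retaining bar with black ends, 130 (x, its length) x 14 x 14 mm, about 0.12 kg, lying on the bench between rack and mat. Origin at the centre of its underside.
- tape: Cardboard tape ring, 90 mm across, 22 mm high, loose; leave alone. Origin at the centre of its underside.
- driver: Screwdriver with red handle, 170 mm long, loose; leave alone.
- mug: White mug, 76 mm across, 85 mm high, loose; leave alone. Origin at the centre of its underside.
- spray: Blue bottle, 56 mm across, 140 mm high, loose; leave alone. Origin at the centre of its underside.
- jar: Clear jar with black cap, 60 mm across, 60 mm high, loose; leave alone. Origin at the centre of its underside.
- adapter: Black power adapter, 100 x 45 x 30 mm, loose; leave alone. Origin at the centre of its underside.
Mind the look-alikes: they are no part of the job. Of the things shaped like the bar, the yellow one is meant.

How it is judged:
On the way, in this order (a step that is already met when the one before it is completed fails the run):
1. the top case has been pushed 35 to 85 mm out of the front of the rack and still lies flat on the pile (x of case_top in the frame of rack between -0.085 and -0.035 m and z of case_top in the frame of rack between 0.074 and 0.086 m and angle between case_top's own z axis and vertical below 0.1 rad), for 0.2 s.
2. the top case has been gripped and lifted clear of the rack (25 mm or more) (z of case_top in the frame of rack above 0.105 m and contact force between the fingers and case_top above 1 N), for 0.1 s.
3. the case lies flat on the blue mat, released (x of case_top in the frame of mat between -0.05 and 0.05 m and y of case_top in the frame of mat between -0.045 and 0.045 m and z of case_top in the frame of mat between -0.002 and 0.009 m and angle between case_top's own z axis and vertical below 0.08 rad and angle between the x axis of case_top and the x axis of mat, either way round below 0.35 rad and contact force between the fingers and case_top below 0.2 N), for 0.2 s.
At the end, for the whole second after the job is handed in: Green-label case at rest flat on the mat: centre within 50 mm along and 45 mm across, length within 0.35 rad of the mat's. Bar at rest in both forks: centre within 6 mm (rack x), 26 mm (y) and 4-11 mm above rack_seat, within 0.12 rad of rack y. Lower cases within 15 mm of their starts (x of case_top in the frame of mat between -0.05 and 0.05 m and y of case_top in the frame of mat between -0.045 and 0.045 m and z of case_top in the frame of mat between -0.002 and 0.009 m and angle between case_top's own z axis and vertical below 0.08 rad and angle between the x axis of case_top and the x axis of mat, either way round below 0.35 rad and x of bar_center in the frame of rack_seat between -0.006 and 0.006 m and y of bar_center in the frame of rack_seat between -0.026 and 0.026 m and z of bar_center in the frame of rack_seat between 0.004 and 0.011 m and angle between the x axis of bar and the y axis of rack, either way round below 0.12 rad and linear speed of each of case_top, bar below 0.02 m/s and angular speed of each of case_top, bar below 0.2 rad/s and distance of each of case_mid, case_low from where it was at the start of the episode below 0.015 m); the robot touches nothing.
It fails at once if a lower case is shifted by more than 15 mm (distance of any of case_mid, case_low from where it was at the start of the episode above 0.015 m).
It fails at once if the top case or the bar is dropped (moves faster than 0.55 m/s while the fingers do not touch it) ((linear speed of case_top above 0.55 m/s and contact force between the fingers and case_top below 0.2 N) or (linear speed of bar above 0.55 m/s and contact force between the fingers and bar below 0.2 N)).
It fails at once if the top case tips by more than 0.8 rad (angle between case_top's own z axis and vertical above 0.8 rad).
It fails at once if another thing on the bench is moved by more than 30 mm (distance of any of tape, driver, mug, spray, jar, adapter from where it was at the start of the episode above 0.03 m).
It also fails if it takes over 66 s, if anything falls off the work surface, if the arm or the gripper's body presses on something with over 40 N, if the wrist force passes 120 N, or if a joint passes its speed limit or range.

ROBOT

A 6-joint arm with a two-finger parallel gripper is mounted at the origin on the work surface. World frame = base frame: x ahead of the robot, y to its left, z up, the work surface at z = 0. Lengths are in m, angles in rad, forces in N, time in s.
With the tool pointing down it reaches from about 0.225 to 0.875 m from the base axis. Payload 3.4 kg.
Tool frame: the origin (TCP) lies at the very end of the fingers, on their centre line; the grasp point (between the pads) lies 19 mm behind it (manip.tcp_to_grasp is the distance from the TCP to the grasp point, in m); z points along the fingers, y is the line along which they close (so a half turn about z gives the same grasp; the last joint's range is limited). The gripper opens to 85 mm and grips with 20 to 120 N. Pads are 22 mm wide; open, the fingers measure 114 mm over their backs; the gripper's body (76 mm by 85 mm) begins 54 mm behind the grasp point. The pads swing forward as they close: fully open they stand 13 mm farther back than shut.
Start: joints at [-1.364, 0.276, 1.505, -0, 1.361, -0.121], TCP at [0.185, -0.544, 0.208] pointing down, gripper open.
Joint ranges: [-2.89, 2.89], [-0.75, 2.08], [0.22, 2.7], [-1.18, 4.32], [0.11, 2.71], [-2.7, 2.7]. Speed limits (rad/s): [2.57, 2.57, 3.14, 3.14, 3.14, 3.14].

INTERFACE

Orientations are given as a unit quaternion [w, x, y, z].
In Python, from rig import status, get_image, job, manip gives the robot as it stands.
- The arm moves only by the tool apply_moves, never from a script. Its arguments are lists of equal length, an entry for each row: "xyz": the shift along the tool's x, y, z each as a share of 0.3 m, from -1 to 1, a list of three; "rot": the turn, a rotation vector about the tool's x, y, z each as a share of 60 degrees, from -1 to 1, a list of three; "hand": the opening, from -1 (shut) to 1 (fully open). A call has 1 to 8 rows; each row shifts and turns the commanded pose from where the row before left it, along the tool's axes as they then stand; what a row does not reach is not made up. A row lasts 1/8 s, in which the tool goes at most 62.5 mm and 10.7 degrees, less where a joint would pass 70% of its speed; a pose out of reach is approached as far as the arm can. A call with a number of a shift or a turn outside -1 to 1 is refused whole. A call with a gripper value outside its range is refused whole. The fingers move at their own pace and stop on an object; "force" is the grip in N (left out, the last holds). Time passes only in rows, so rows that do not move let the fingers close. It gives the time, the measured TCP pose, the force, the opening and the grip force at its end, in the units of the state.
- status.get_state(): the state, without advancing time (a new reading comes with each control period).
- get_image(name): name is "scene" or "top"; returns a dict with "pixels" (420x560x3 uint8, red, green, blue), "fovy" (degrees; the focal length in pixels is half the picture's height over the tangent of half this angle, whatever the lens; pixels are square), "cx", "cy" (the principal point, pixels), "dist" ([k1, k2, p1, p2, k3] as OpenCV has them; the pictures are not rectified), "origin" and "orientation" of the camera in the world. Camera axes: x right, y down, z forward; pixel columns grow to the right and rows downward; lengths in m; the calibration is good to about 2 mm. A picture is of the moment at which its call begins. There is no depth.
- job.sign_off(): hands the job in; it is judged then, once.
The state is a dict: "clock": time; "qpos": joint angles; "qd": joint speeds; "effort": joint torques, N m; "position": TCP position; "ee_rot": TCP orientation; "contact_force": force on the tool from outside, world axes, zero at the start; "moment": the same for the moment, N m; "width": finger opening in m; "gripper_force": force on a finger pad.
Only numpy, scipy, OpenCV 4.12 (cv2) and the standard library are available. Lean on these libraries where they do the work, as an engineer would, in place of code of your own. Each camera call takes 0.05 s, during which the arm holds its last target. There are 200 camera calls.

## Working session

There is one attempt and no reset: what is moved stays moved. The work goes in short steps, Python scripts to look and compute and a tool call to move; the robot and the scene stay as the last step left them, time stands still between calls to the robot, and variables do not carry over. Pictures are saved under pics/ and viewed, at most 10 in all, crops included, and the job is handed in when it is done.

Besides the shell and the picture viewer there is one more tool, called after "Request:" as a command line: name --argument value ..., lists and objects as JSON in quotes. apply_moves: Moves the arm, as the interface text tells. Its arguments: {"type":"object","properties":{"xyz":{"type":"array","items":{"type":"array","items":{"type":"number","minimum":-1,"maximum":1}}},"rot":{"type":"array","items":{"type":"array","items":{"type":"number","minimum":-1,"maximum":1}}},"hand":{"type":"array","items":{"type":"number"}},"force":{"type":"number"}},"required":["xyz","rot","hand"]}

```bash
mkdir -p pics
cat > h.py <<'E'
import numpy as np, cv2
from rig import status, get_image, job, manip
from scipy.spatial.transform import Rotation as R
def cam(im):
    h,w=im["pixels"].shape[:2]; f=h/2/np.tan(np.radians(im["fovy"])/2)
    K=np.array([[f,0,im["cx"]],[0,f,im["cy"]],[0,0,1.]]); q=np.array(im["orientation"])
    return K,np.array(im["dist"],float),np.array(im["origin"]),R.from_quat(q[[1,2,3,0]]).as_matrix()
def toplane(im,px,z):
    K,d,o,M=cam(im); p=cv2.undistortPoints(np.array(px,float).reshape(-1,1,2),K,d).reshape(-1,2)
    r=np.c_[p,np.ones(len(p))]@M.T
    return o+r*((z-o[2])/r[:,2])[:,None]
def proj(im,P):
    K,d,o,M=cam(im); P=(np.array(P,float).reshape(-1,3)-o)@M
    return cv2.projectPoints(P,np.zeros(3),np.zeros(3),K,d)[0].reshape(-1,2)
def rgb(im): return im["pixels"][:,:,::-1].copy()
E
python3 - <<'E'
from h import *
s=get_image("scene");t=get_image("top")
cv2.imwrite("pics/s0.png",rgb(s));cv2.imwrite("pics/t0.png",rgb(t))
print(cam(s),cam(t)); print(status.get_state(), manip.tcp_to_grasp)
E
```

```text
(array([[404.24194417,   0.        , 275.91652938],
       [  0.        , 404.24194417, 212.54330694],
       [  0.        ,   0.        ,   1.        ]]), array([-0.07179739,  0.        ,  0.        ,  0.        ,  0.        ]), array([0.92684212, 0.48208989, 1.22598953]), array([[-0.74180738,  0.5785648 , -0.33909376],
       [ 0.67050471,  0.648971  , -0.35952757],
       [ 0.01205202, -0.49406417, -0.8693419 ]])) (array([[401.01436728,   0.        , 280.21691695],
       [  0.        , 401.01436728, 208.4811578 ],
       [  0.        ,   0.        ,   1.        ]]), array([-0.0401541,  0.       ,  0.       ,  0.       ,  0.       ]), array([0.38243632, 0.00891066, 1.09193486]), array([[-2.22906816e-02, -9.94175792e-01,  1.05440127e-01],
       [-9.99748097e-01,  2.24427484e-02,  2.55790877e-04],
       [-2.62066734e-03, -1.05407865e-01, -9.94425620e-01]]))
{'clock': 0.1, 'qpos': array([-1.36400754e+00,  2.76518876e-01,  1.50598463e+00, -1.30334600e-05,
        1.36070170e+00, -1.21002476e-01]), 'qd': array([ 0.00032917, -0.00166396, -0.00291102, -0.00125667,  0.00035088,
       -0.00036246]), 'effort': array([ 1.09724395e-03, -4.17700946e+01, -2.46404833e+01, -2.16784761e-04,
        5.81844521e-03, -1.81237265e-07]), 'position': array([ 0.18500849, -0.54389673,  0.20734231]), 'ee_rot': array([-8.05261890e-04,  9.86598606e-01,  1.63164153e-01, -4.09396240e-05]), 'contact_force': array([0.62192798, 0.13210025, 0.53142883]), 'moment': array([-0.04265003,  0.00899682,  0.01791424]), 'gripper_force': 0.0, 'width': 0.08507485761597174} 0.0187
```

View pics/t0.png

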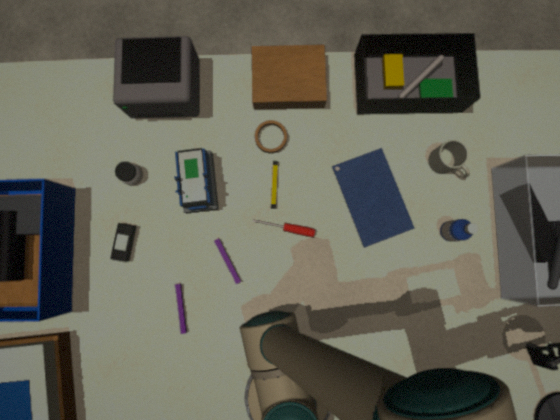

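View pics/s0.png

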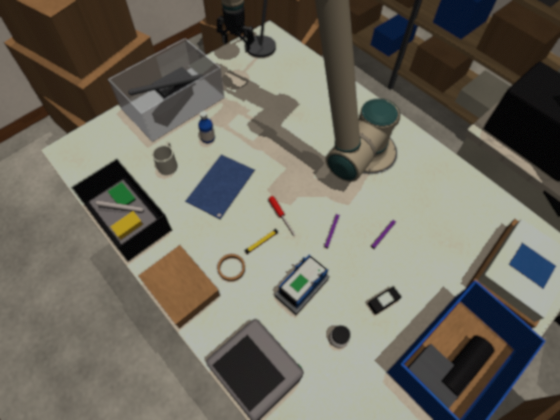

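Top view: green-label case in the rack at about (194,169), the yellow bar at (275,185), mat at (373,197). Bar look-alikes: purple bars at (228,260) and (182,308), a yellow box in the tray at (393,70). Case look-alikes: the green box in the tray at (436,88), the black adapter at (123,241). I choose the yellow bar at (275,185) and the green-label case at (194,169). Next is a close crop with measurements.

```bash
cat > m.py <<'E'
from h import *
def mask(im,lo,hi):
    hsv=cv2.cvtColor(rgb(im),cv2.COLOR_BGR2HSV); return cv2.inRange(hsv,lo,hi)
def blob(im,lo,hi,roi):
    m=mask(im,lo,hi); z=np.zeros_like(m); x0,y0,x1,y1=roi; z[y0:y1,x0:x1]=m[y0:y1,x0:x1]
    c=max(cv2.findContours(z,cv2.RETR_EXTERNAL,cv2.CHAIN_APPROX_NONE)[0],key=cv2.contourArea)
    return c.reshape(-1,2)
def tri(a,pa,b,pb):
    def ray(im,p):
        K,d,o,M=cam(im); q=cv2.undistortPoints(np.array(p,float).reshape(1,1,2),K,d)[0,0]
        r=M@np.r_[q,1]; return o,r/np.linalg.norm(r)
    o1,r1=ray(a,pa);o2,r2=ray(b,pb)
    s=np.linalg.lstsq(np.c_[r1,-r2],o2-o1,rcond=None)[0]
    A=o1+s[0]*r1;B=o2+s[1]*r2
    return (A+B)/2,np.linalg.norm(A-B)
def fill(c):
    m=cv2.moments(c.reshape(-1,1,2)); return np.array([m['m10']/m['m00'],m['m01']/m['m00']])
E
python3 - <<'E'
from m import *
s=get_image("scene");t=get_image("top")
a=cv2.resize(rgb(t)[140:220,165:235],None,fx=5.6,fy=5.6,interpolation=cv2.INTER_CUBIC)
b=cv2.resize(rgb(s)[245:320,265:335],None,fx=5.6,fy=5.6,interpolation=cv2.INTER_CUBIC)
h=450; 
def pad(i): o=np.zeros((450,394,3),np.uint8); i=i[:450,:394]; o[:i.shape[0],:i.shape[1]]=i; return o
cv2.imwrite("pics/c1.png",np.hstack([pad(a),pad(b)]))
g=((45,90,60),(80,255,255))
gt=blob(t,*g,(165,140,235,220)); gs=blob(s,*g,(265,245,335,320))
print("green",tri(t,fill(gt),s,fill(gs)),cv2.minAreaRect(toplane(t,gt,.09)[:,:2].astype(np.float32)))
y=((20,120,90),(35,255,255))
yt=blob(t,*y,(262,150,290,220)); ys=blob(s,*y,(240,222,285,258))
print("bar",tri(t,fill(yt),s,fill(ys)))
for im,c in((t,yt),(s,ys)): print(cv2.minAreaRect(toplane(im,c,.014)[:,:2].astype(np.float32)))
m=((105,100,40),(125,255,200))
mt=blob(t,*m,(325,140,425,255)); ms=blob(s,*m,(180,145,262,222))
for im,c in((t,mt),(s,ms)): print("mat",cv2.minAreaRect(toplane(im,c,.003)[:,:2].astype(np.float32)))
E
```

```text
green (array([0.59558836, 0.23373955, 0.0948531 ]), np.float64(0.0018444364770579074)) ((0.5971797108650208, 0.23418186604976654), (0.046392690390348434, 0.030705580487847328), 6.3218817710876465)
bar (array([0.56314434, 0.02574929, 0.01076739]), np.float64(0.003256123736392995))
((0.5643623471260071, 0.024452976882457733), (0.014147292822599411, 0.10528488457202911), 86.31924438476562)
((0.5622001886367798, 0.028449293226003647), (0.013814948499202728, 0.11078660190105438), 86.35681915283203)
mat ((0.5246841311454773, -0.24475866556167603), (0.2320798635482788, 0.14162547886371613), 18.922746658325195)
mat ((0.5233939290046692, -0.2425658404827118), (0.22779631614685059, 0.1377868503332138), 19.347097396850586)
```

View pics/c1.png

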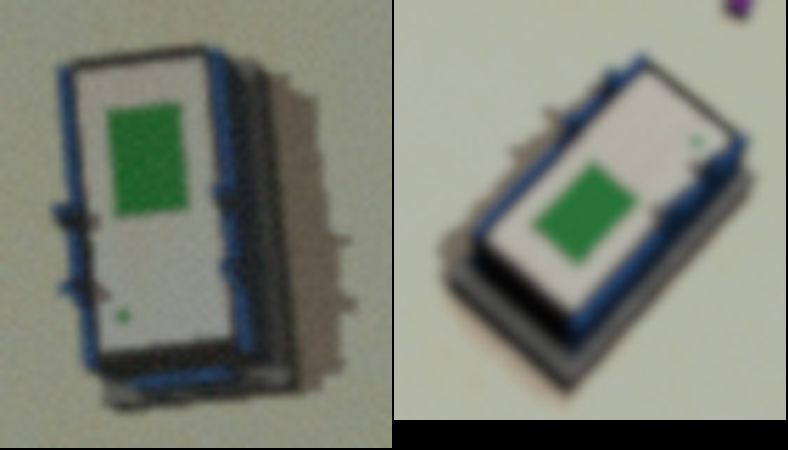

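The crop shows the green-label case with its dot at the front +y corner, the forks near the front, and the lip below. Its light-face corners are about (98,355), (235,343), (77,70) and (205,57) in the left crop. The choice is confirmed, so I triangulate these corners.

Run:
```python
from m import *
s=get_image("scene");t=get_image("top")
T=np.array([[98,355],[235,343],[77,68],[205,56],[123,316],[146,159]])/5.6+[165,140]-.4
S=np.array([[344,138],[246,70],[181,312],[93,235],[303,141],[191,214]])/5.6+[265,245]-.4
P=[]
for a,b in zip(T,S):
    p,e=tri(t,a,s,b);P.append(p);print(p.round(4),round(e,4))
P=np.array(P);print(P[:4].mean(0))
for im,px in((t,T),(s,S)):
    Q=toplane(im,px,P[:,2].mean());print("c",Q[:4].mean(0),"len",np.linalg.norm(Q[2:4].mean(0)-Q[:2].mean(0)),"w",np.linalg.norm(Q[0]-Q[1]),"yaw",np.degrees(np.arctan2(*(Q[2:4].mean(0)-Q[:2].mean(0))[1::-1])),"yawdot",np.degrees(np.arctan2(*(Q[0]-Q[1])[1::-1]))-90)
```

```text
[0.5061 0.2571 0.0945] 0.0047
[0.513  0.1943 0.0877] 0.0014
[0.6374 0.2677 0.0953] 0.0061
[0.6422 0.2081 0.0957] 0.0033
[0.5238 0.2447 0.0966] 0.0029
[0.5957 0.2344 0.0955] 0.002
[0.57465479 0.23182461 0.0933117 ]
c [0.57564361 0.23047686 0.09422453] len 0.13249475754008508 w 0.06184034227518402 yaw 5.145573618216428 yawdot 3.7193929523317593
c [0.5739985  0.23326134 0.09422453] len 0.12843861964793782 w 0.0643621332393058 yaw 5.487490900467711 yawdot 10.299461671409503
```

Request:
apply_moves --xyz '[[0.13, -0.1055, 0], [0.13, -0.1055, 0], [0.13, -0.1055, 0], [0.13, -0.1055, 0], [0.13, -0.1055, 0], [0.13, -0.1055, 0], [0.13, -0.1055, 0], [0.13, -0.1055, 0]]' --rot '[[0, 0, 0], [0, 0, 0], [0, 0, 0], [0, 0, 0], [0, 0, 0], [0, 0, 0], [0, 0, 0], [0, 0, 0]]' --hand '[-1, -1, -1, -1, -1, -1, -1, -1]' --force 60

```text
clock: 1.3
position: [0.3997, -0.2029, 0.2083]
ee_rot: [0.0, 0.987, 0.163, 0.0]
contact_force: [1.5, -0.4, 0.1]
width: 0.0001
gripper_force: 0.0
```

```bash
cat > g.py <<'E'
# usage: g.py x y z yawdeg : total shares to go in current tool axes
import sys; from h import *
s=status.get_state(); q=s["ee_rot"]; M=R.from_quat(np.array(q)[[1,2,3,0]]).as_matrix()
RZ,RC,RO=np.radians(5.5),np.array([.5745,.232]),-.0055
a=sys.argv[1:]
if a and a[0]=="r":  # rack coords
    u=np.array([[np.cos(RZ),-np.sin(RZ)],[np.sin(RZ),np.cos(RZ)]])@[float(a[1]),float(a[2])]+RC
    a=[u[0],u[1],float(a[3])+RO,a[4]]
yaw=np.degrees(np.arctan2(M[1,0],M[0,0]))
print("t",s["clock"],"pos",s["position"].round(4),"yaw",yaw.round(2),"tilt",M[:,2].round(3),"F",s["contact_force"].round(2),"w",round(s["width"],4),"q",s["qpos"].round(2))
d=(np.radians(5.5)); v=s["position"][:2]-RC
print("rack xy", (v@[np.cos(RZ),np.sin(RZ)]).round(4),(v@[-np.sin(RZ),np.cos(RZ)]).round(4),"z",(s["position"][2]-RO).round(4))
if len(a)==4:
    x,y,z,w=map(float,a); dp=np.array([x,y,z])-s["position"]
    print("target",[x,y,z],"shares total",(M.T@dp/.3).round(4),"dist",np.linalg.norm(dp).round(4),"rotz share",-(w-yaw)/60)
E
python3 g.py r 0.105 0 0.22 5.5
```

```text
t 1.3 pos [ 0.3997 -0.2029  0.2083] yaw 18.77 tilt [ 0.001 -0.001 -1.   ] F [ 1.48 -0.45  0.06] w 0.0001 q [-0.63  0.08  1.75 -0.    1.31  0.62]
rack xy -0.2157 -0.4161 z 0.2138
target [0.6790166008285538, 0.24206380401462352, 0.2145] shares total [ 1.3586 -1.1047 -0.0209] dist 0.5254 rotz share 0.22112421413208813
```

Request:
apply_moves --xyz '[[0.136, -0.11, 0], [0.136, -0.11, 0], [0.136, -0.11, 0], [0.136, -0.11, 0], [0.136, -0.11, 0], [0.136, -0.11, 0], [0.136, -0.11, 0], [0.136, -0.11, 0]]' --rot '[[0, 0, 0], [0, 0, 0], [0, 0, 0], [0, 0, 0], [0, 0, 0], [0, 0, 0], [0, 0, 0], [0, 0, 0]]' --hand '[-1, -1, -1, -1, -1, -1, -1, -1]'

```text
clock: 2.3
position: [0.6238, 0.1523, 0.208]
ee_rot: [0.0, 0.987, 0.163, 0.0]
contact_force: [0.8, -0.2, -0.4]
width: 0.0003
gripper_force: 0.0
```

Request:
apply_moves --xyz '[[0.136, -0.11, 0], [0.136, -0.11, 0], [0, 0, 0], [0, 0, 0], [0, 0, 0]]' --rot '[[0, 0, 0], [0, 0, 0], [0, 0, 0.11], [0, 0, 0.11], [0, 0, 0]]' --hand '[-1, -1, -1, -1, -1]'

```text
clock: 2.92
position: [0.679, 0.2397, 0.2076]
ee_rot: [0.0, 0.999, 0.05, -0.0]
contact_force: [0.6, 0.0, 0.0]
width: 0.0002
gripper_force: 0.0
```

```bash
python3 g.py r 0.105 0 0.0885 5.5
```

```text
t 2.925 pos [0.679  0.2397 0.2076] yaw 5.68 tilt [-0.001 -0.    -1.   ] F [0.56 0.   0.04] w 0.0002 q [ 0.24  0.5   1.15 -0.    1.49  1.71]
rack xy 0.1047 -0.0023 z 0.2131
target [0.6790166008285538, 0.24206380401462352, 0.08299999999999999] shares total [ 0.0012 -0.0078  0.4154] dist 0.1247 rotz share 0.002920165596419662
```

Request:
apply_moves --xyz '[[0, -0.008, 0.1], [0, 0, 0.1], [0, 0, 0.1], [0, 0, 0.075], [0, 0, 0.04], [-0.02, 0, 0], [-0.02, 0, 0], [-0.02, 0, 0]]' --rot '[[0, 0, 0], [0, 0, 0], [0, 0, 0], [0, 0, 0], [0, 0, 0], [0, 0, 0], [0, 0, 0], [0, 0, 0]]' --hand '[-1, -1, -1, -1, -1, -1, -1, -1]'

```text
clock: 3.92
position: [0.661, 0.2403, 0.0849]
ee_rot: [-0.0, 0.999, 0.049, 0.001]
contact_force: [0.7, 0.3, 0.1]
width: -0.0002
gripper_force: 0.0
```

```bash
python3 g.py r 0.075 0 0.0885 5.5
python3 - <<'E'
from m import *
s=get_image("scene");t=get_image("top")
a=cv2.resize(rgb(t)[120:220,160:240],None,fx=4.9,fy=4.9,interpolation=cv2.INTER_CUBIC)
b=cv2.resize(rgb(s)[235:335,255:335],None,fx=4.9,fy=4.9,interpolation=cv2.INTER_CUBIC)
cv2.imwrite("pics/c2.png",np.hstack([a,b]))
E
```

```text
t 3.925 pos [0.661  0.2403 0.0849] yaw 5.6 tilt [ 0.002  0.    -1.   ] F [0.66 0.26 0.06] w -0.0002 q [ 0.25  0.54  1.38 -0.    1.21  1.72]
rack xy 0.0869 -0.0 z 0.0904
target [0.6491547148775384, 0.2391884314390168, 0.08299999999999999] shares total [-0.0397 -0.0001  0.0063] dist 0.012 rotz share 0.001641197848411465
```

View pics/c2.png

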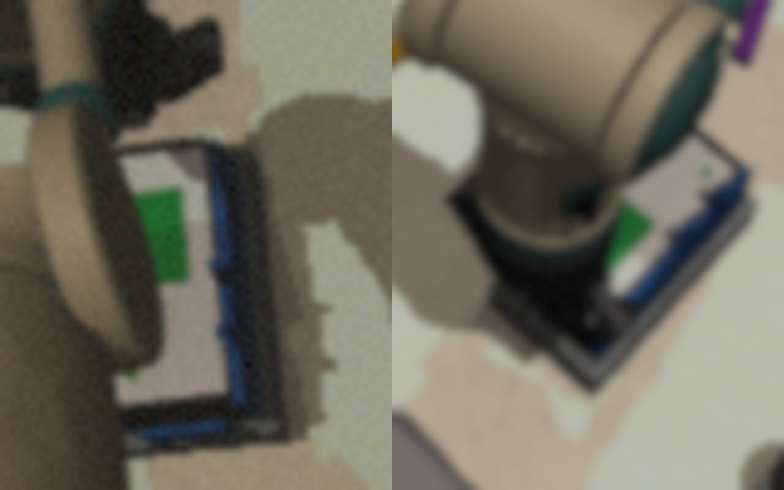

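The fingers stand behind the case, which is hidden in part by the wrist and has not moved yet. I push on gently to make contact.

Request:
apply_moves --xyz '[[-0.014, 0, 0.004], [-0.014, 0, 0], [-0.014, 0, 0], [-0.014, 0, 0]]' --rot '[[0, 0, 0], [0, 0, 0], [0, 0, 0], [0, 0, 0]]' --hand '[-1, -1, -1, -1]'

```text
clock: 4.53
position: [0.6438, 0.2385, 0.0823]
ee_rot: [0.0, 0.999, 0.049, -0.0]
contact_force: [0.1, -0.4, -0.2]
width: -0.0003
gripper_force: 0.0
```

```bash
cat > gl.py <<'E'
from m import *
t=get_image("top");s=get_image("scene")
for im,roi in((t,(165,130,240,260)),(s,(255,235,345,320))):
    try:
        c=blob(im,(45,90,60),(80,255,255),roi); print(cv2.contourArea(c),toplane(im,[fill(c)],.0945).round(4), toplane(im,c,.0945)[:,:2].min(0).round(4),toplane(im,c,.0945)[:,:2].max(0).round(4))
    except Exception as e: print(e)
E
python3 gl.py; python3 g.py
```

```text
155.0 [[0.5983 0.231  0.0945]] [0.5732 0.2178] [0.6198 0.2485]
7.0 [[0.5789 0.2429 0.0945]] [0.5727 0.2388] [0.5879 0.246 ]
t 4.625 pos [0.6436 0.2385 0.0824] yaw 5.59 tilt [-0. -0. -1.] F [ 0.01 -0.88 -0.52] w 0.0001 q [ 0.25  0.52  1.43 -0.    1.19  1.73]
rack xy 0.0694 -0.0002 z 0.0879
```

Run:
```python
from m import *
s=get_image("scene");t=get_image("top")
a=cv2.resize(rgb(t)[120:220,160:240],None,fx=4.9,fy=4.9,interpolation=cv2.INTER_CUBIC)
b=cv2.resize(rgb(s)[235:335,255:335],None,fx=4.9,fy=4.9,interpolation=cv2.INTER_CUBIC)
cv2.imwrite("pics/c3.png",np.hstack([a,b]))
print(proj(t,[.6436,.2385,.0824]),proj(s,[.6436,.2385,.0824]))
t0=cv2.imread("pics/t0.png");t0=cv2.cvtColor(t0,cv2.COLOR_BGR2HSV)
print([np.where(cv2.inRange(x,(45,90,60),(80,255,255))[140:220,165:235].any(1))[0][[0,-1]]+140 for x in (t0,cv2.cvtColor(rgb(t),cv2.COLOR_BGR2HSV))])
```

```text
[[190.00772954 151.078966  ]] [[287.20763935 295.7030932 ]]
[array([159, 177]), array([147, 177])]
```

View pics/c3.png

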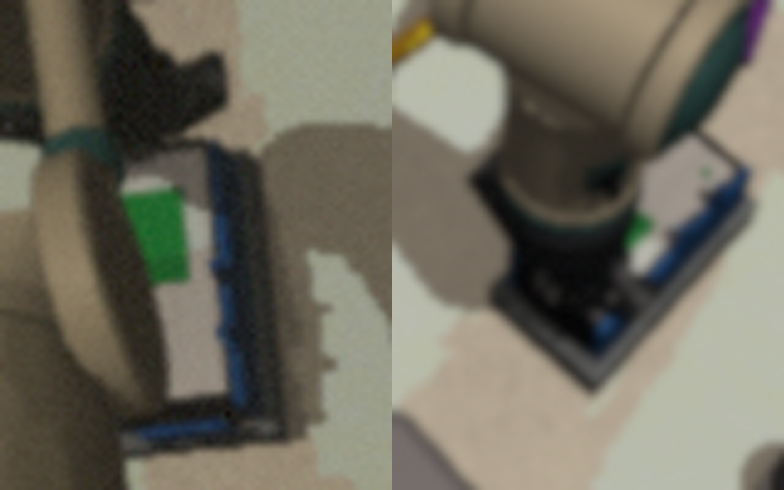

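Request:
apply_moves --xyz '[[0, 0, 0.006], [0, 0, 0.006], [0, 0, 0]]' --rot '[[0, 0, 0], [0, 0, 0], [0, 0, 0]]' --hand '[-1, -1, -1]'

```text
clock: 5.1
position: [0.644, 0.2385, 0.0784]
ee_rot: [0.0, 0.999, 0.049, -0.0]
contact_force: [0.3, 1.0, -0.3]
width: 0.0
gripper_force: 0.0
```

```bash
python3 g.py;python3 gl.py
```

```text
t 5.1 pos [0.644  0.2385 0.0784] yaw 5.58 tilt [-0.001 -0.    -1.   ] F [ 0.33  1.03 -0.31] w 0.0 q [ 0.25  0.53  1.43 -0.    1.18  1.73]
rack xy 0.0698 -0.0002 z 0.0839
148.0 [[0.5986 0.2304 0.0945]] [0.5732 0.2178] [0.6198 0.2484]
7.5 [[0.5786 0.2426 0.0945]] [0.5727 0.2368] [0.5922 0.2463]
```

Request:
apply_moves --xyz '[[-0.013, 0, 0], [-0.013, 0, 0], [0, 0, 0]]' --rot '[[0, 0, 0], [0, 0, 0], [0, 0, 0]]' --hand '[-1, -1, -1]'

```text
clock: 5.58
position: [0.6359, 0.2378, 0.0788]
ee_rot: [0.0, 0.999, 0.049, -0.0]
contact_force: [-0.1, 1.2, -0.0]
width: -0.0002
gripper_force: 0.0
```

```bash
python3 g.py;python3 gl.py
```

```text
t 5.575 pos [0.6359 0.2378 0.0788] yaw 5.59 tilt [-0. -0. -1.] F [-0.09  1.18 -0.04] w -0.0002 q [ 0.26  0.52  1.45 -0.    1.17  1.73]
rack xy 0.0616 -0.0001 z 0.0843
170.5 [[0.5979 0.2317 0.0945]] [0.5732 0.2178] [0.62   0.2484]
1.5 [[0.5756 0.2437 0.0945]] [0.5727 0.241 ] [0.5836 0.2458]
```

Run:
```python
from m import *
s=get_image("scene");t=get_image("top")
b=cv2.resize(rgb(s)[240:320,260:340],None,fx=7,fy=7,interpolation=cv2.INTER_CUBIC)
b=cv2.convertScaleAbs(b,alpha=1.8,beta=10)
cv2.imwrite("pics/c4.png",b)
for z in (.08,.095): print(((proj(s,[.6359,.2378,z])-[260,240])*7).round())
# projected model corners of case top (rack coords) in crop
RZ=np.radians(5.5)
for z in(.0945,.08):
  P=[[.5745+x*np.cos(RZ)-y*np.sin(RZ),.232+x*np.sin(RZ)+y*np.cos(RZ),z] for x,y in((-.07,.03),(-.07,-.03),(.07,.03),(.07,-.03))]
  print(((proj(s,P)-[260,240])*7).round().tolist())
```

```text
[[203. 379.]]
[[204. 367.]]
[[460.0, 195.0], [353.0, 108.0], [245.0, 430.0], [137.0, 335.0]]
[[456.0, 208.0], [350.0, 121.0], [244.0, 440.0], [136.0, 346.0]]
```

View pics/c4.png

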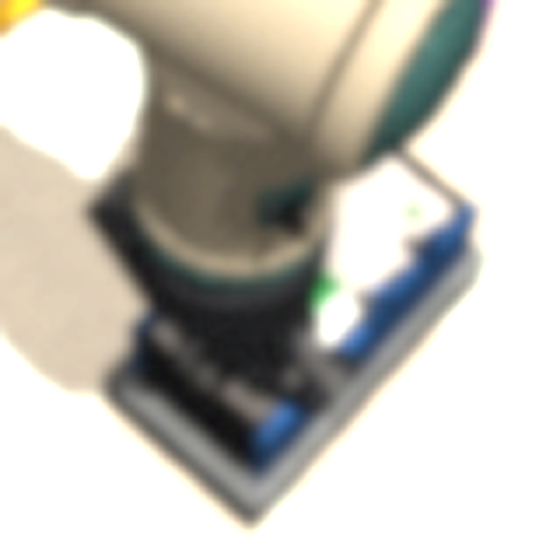

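The picture shows the gripper body over the rear of the case; the case has not moved (dot at (413,211), same as before). I probe downward gently to see whether the tip is above the case.

Request:
apply_moves --xyz '[[0, 0, 0.005], [0, 0, 0.005], [0, 0, 0]]' --rot '[[0, 0, 0], [0, 0, 0], [0, 0, 0]]' --hand '[-1, -1, -1]'

```text
clock: 6.15
position: [0.6362, 0.2377, 0.0755]
ee_rot: [0.0, 0.999, 0.049, -0.0]
contact_force: [-0.9, -1.1, -0.2]
width: 0.0002
gripper_force: 0.0
```

```bash
python3 g.py
python3 - <<'E'
from m import *
# consistency: dot & label now vs start, raw pixels
t0=cv2.imread("pics/t0.png");s0=cv2.imread("pics/s0.png")
t=rgb(get_image("top"));s=rgb(get_image("scene"))
def sh(a,b,x0,y0,x1,y1): return cv2.phaseCorrelate(a[y0:y1,x0:x1].mean(2),b[y0:y1,x0:x1].mean(2),cv2.createHanningWindow((x1-x0,y1-y0),cv2.CV_64F))
print("front end top",sh(t0,t,192,185,216,225)); print("dot scene",sh(s0,s,308,260,335,285))
E
```

```text
t 6.15 pos [0.6362 0.2377 0.0755] yaw 5.58 tilt [-0.001 -0.    -1.   ] F [-0.86 -1.06 -0.15] w 0.0002 q [ 0.26  0.52  1.45 -0.    1.17  1.73]
rack xy 0.062 -0.0002 z 0.081
front end top ((0.7011756793595687, 0.03160127837560367), 0.8795678991262618)
dot scene ((0.675821831602347, 0.6903003859753412), 0.9637466209013564)
```

Request:
apply_moves --xyz '[[0, 0, 0.006], [0, 0, 0.006], [0, 0, 0.006], [0, 0, 0]]' --rot '[[0, 0, 0], [0, 0, 0], [0, 0, 0], [0, 0, 0]]' --hand '[-1, -1, -1, -1]'

```text
clock: 6.75
position: [0.6364, 0.2378, 0.0712]
ee_rot: [0.0, 0.999, 0.049, 0.0]
contact_force: [-1.0, -1.0, 4.2]
width: 0.0001
gripper_force: 2.4
```

Request:
apply_moves --xyz '[[0, 0, -0.1], [0, 0, -0.15], [0, 0, -0.15], [0, 0.17, 0], [0, 0.19, 0], [0, 0.19, 0], [0, 0.19, 0], [0, 0, 0]]' --rot '[[0, 0, 0], [0, 0, 0], [0, 0, 0], [0, 0, 0], [0, 0, 0], [0, 0, 0], [0, 0, 0], [0, 0, 0]]' --hand '[-1, -1, -1, -1, -1, -1, -1, -1]'

```text
clock: 7.75
position: [0.6584, 0.0122, 0.19]
ee_rot: [0.001, 0.999, 0.046, -0.0]
contact_force: [0.1, 0.5, -0.4]
width: 0.0001
gripper_force: 0.0
```

```bash
python3 g.py
python3 - <<'E'
from m import *
S=get_image("scene");T=get_image("top");p=status.get_state()["position"]
print("tip px",proj(S,p),proj(T,p))
a=cv2.resize(rgb(T)[125:225,160:230],None,fx=5.6,fy=5.6,interpolation=cv2.INTER_CUBIC)
u,v=proj(S,p)[0].astype(int)
b=cv2.resize(rgb(S)[v-50:v+50,u-35:u+35],None,fx=5.6,fy=5.6,interpolation=cv2.INTER_CUBIC)
b=cv2.convertScaleAbs(b,alpha=1.5,beta=20); cv2.circle(b,(196,280),5,(0,0,255),1)
cv2.imwrite("pics/c5.png",np.hstack([a,b]))
g=((45,90,60),(80,255,255))
gt=blob(T,*g,(165,140,235,220)); gs=blob(S,*g,(265,245,335,320))
print("green",tri(T,fill(gt),S,fill(gs)),cv2.minAreaRect(toplane(T,gt,.09)[:,:2].astype(np.float32)))
E
```

```text
t 7.75 pos [0.6584 0.0122 0.19  ] yaw 5.27 tilt [-0.    -0.002 -1.   ] F [ 0.11  0.54 -0.36] w 0.0001 q [-0.09  0.41  1.34 -0.    1.39  1.39]
rack xy 0.0624 -0.2268 z 0.1955
tip px [[232.28720316 231.35141449]] [[275.3489833  131.23064776]]
green (array([0.59565542, 0.23377623, 0.09505737]), np.float64(0.0018659181642336163)) ((0.5973557233810425, 0.23431628942489624), (0.04676317796111107, 0.030466364696621895), 5.704607963562012)
```

View pics/c5.png

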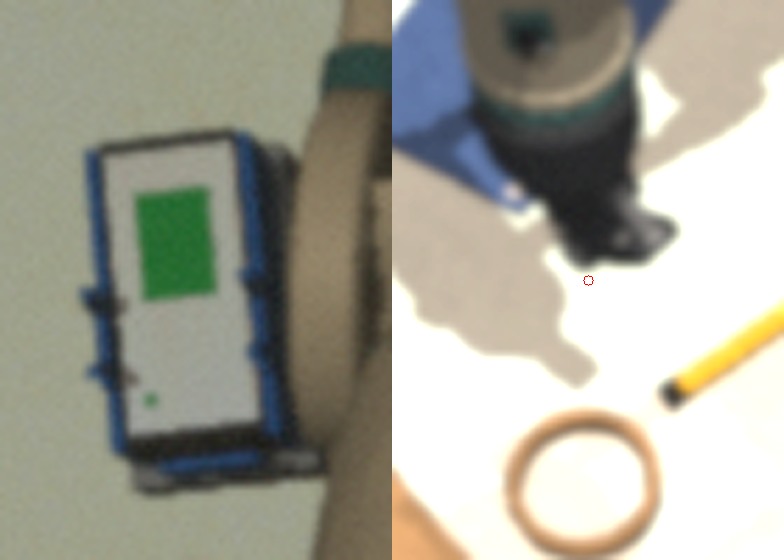

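The tip prediction, circled at (588,280), lies about 3 px below the visible fingertip at (585,262). The case is unmoved. With the touch at TCP z = 0.072 on the case top (0.0945), this means the shut fingertips end about 22 mm above the reported TCP. I correct for that and push lower.

```bash
python3 g.py 0.679 0.2421 0.06 5.5
```

```text
t 7.85 pos [0.6579 0.0164 0.1901] yaw 5.48 tilt [-0.     0.001 -1.   ] F [-0.42 -0.16 -0.69] w 0.0001 q [-0.08  0.41  1.34  0.    1.39  1.39]
rack xy 0.0624 -0.2226 z 0.1956
target [0.679, 0.2421, 0.06] shares total [ 0.1421 -0.7418  0.4341] dist 0.2614 rotz share -0.0002869897858304752
```

Request:
apply_moves --xyz '[[0.036, -0.186, 0], [0.036, -0.186, 0], [0.036, -0.186, 0], [0.034, -0.184, 0.05], [0, 0, 0.13], [0, 0, 0.13], [0, 0, 0.124], [0, 0, 0]]' --rot '[[0, 0, 0], [0, 0, 0], [0, 0, 0], [0, 0, 0], [0, 0, 0], [0, 0, 0], [0, 0, 0], [0, 0, 0]]' --hand '[-1, -1, -1, -1, -1, -1, -1, -1]'

```text
clock: 8.85
position: [0.6751, 0.2438, 0.0564]
ee_rot: [0.001, 0.999, 0.05, -0.004]
contact_force: [-1.1, 0.4, -1.0]
width: 0.0002
gripper_force: 0.0
```

Request:
apply_moves --xyz '[[-0.025, 0, 0], [-0.025, 0, 0], [-0.025, 0, 0], [-0.025, 0, 0], [-0.025, 0, 0], [0, 0, 0]]' --rot '[[0, 0, 0], [0, 0, 0], [0, 0, 0], [0, 0, 0], [0, 0, 0], [0, 0, 0]]' --hand '[-1, -1, -1, -1, -1, -1]'

```text
clock: 9.6
position: [0.6403, 0.2387, 0.0603]
ee_rot: [0.0, 0.999, 0.049, -0.001]
contact_force: [0.3, -0.7, 0.1]
width: 0.0
gripper_force: 0.0
```

```bash
python3 g.py; python3 gl.py
```

```text
t 9.6 pos [0.6403 0.2387 0.0603] yaw 5.58 tilt [-0.001 -0.    -1.   ] F [ 0.27 -0.7   0.11] w 0.0 q [0.26 0.54 1.46 0.   1.14 1.73]
rack xy 0.0662 0.0004 z 0.0658
113.0 [[0.5822 0.226  0.0945]] [0.5576 0.2152] [0.604  0.2407]
22.5 [[0.5651 0.2398 0.0945]] [0.5552 0.2315] [0.5836 0.2458]
```

The case is moving (label shifted 16 mm). I push about 44 mm further.

Request:
apply_moves --xyz '[[-0.02, 0, 0], [-0.025, 0, 0], [-0.025, 0, 0], [-0.025, 0, 0], [-0.025, 0, 0], [-0.018, 0, 0], [-0.01, 0, 0], [0, 0, 0]]' --rot '[[0, 0, 0], [0, 0, 0], [0, 0, 0], [0, 0, 0], [0, 0, 0], [0, 0, 0], [0, 0, 0], [0, 0, 0]]' --hand '[-1, -1, -1, -1, -1, -1, -1, -1]'

```text
clock: 10.7
position: [0.5968, 0.2345, 0.0602]
ee_rot: [0.0, 0.999, 0.049, -0.0]
contact_force: [0.8, -0.2, 0.2]
width: 0.0003
gripper_force: 0.0
```

```bash
python3 g.py; python3 gl.py
```

```text
t 10.7 pos [0.5968 0.2345 0.0602] yaw 5.58 tilt [-0. -0. -1.] F [ 0.77 -0.16  0.23] w 0.0003 q [ 0.27  0.48  1.57 -0.    1.09  1.74]
rack xy 0.0225 0.0004 z 0.0657
151.0 [[0.5376 0.2243 0.0945]] [0.5142 0.2102] [0.5602 0.2405]
9.5 [[0.5189 0.2362 0.0945]] [0.5127 0.231 ] [0.533  0.2407]
```

Request:
apply_moves --xyz '[[0.03, 0, 0], [0.04, 0, -0.05], [0, 0, -0.16], [0, 0, -0.18], [-0.14, 0, 0], [-0.19, 0, 0], [-0.12, 0, 0], [0, 0, 0]]' --rot '[[0, 0, 0], [0, 0, 0], [0, 0, 0], [0, 0, 0], [0, 0, 0], [0, 0, 0], [0, 0, 0], [0, 0, 0]]' --hand '[-1, -1, -1, -1, 1, 1, 1, 1]' --force 70

```text
clock: 11.8
position: [0.4815, 0.2233, 0.1776]
ee_rot: [0.0, 0.999, 0.049, -0.0]
contact_force: [0.3, -0.1, -0.2]
width: 0.0719
gripper_force: 0.0
```

```bash
python3 g.py r -0.091 0 0.0505 5.5
python3 - <<'E'
from m import *
t=get_image("top");s=get_image("scene")
b=cv2.resize(rgb(s)[205:305,260:360],None,fx=5.6,fy=5.6,interpolation=cv2.INTER_CUBIC)
p=status.get_state()["position"]; print(((proj(s,[p,p+[0,0,.0225]])-[260,205])*5.6).round())
cv2.imwrite("pics/c6.png",cv2.convertScaleAbs(b,alpha=1.5,beta=20))
E
```

```text
t 11.8 pos [0.4815 0.2233 0.1776] yaw 5.63 tilt [-0.001 -0.    -1.   ] F [ 0.33 -0.13 -0.15] w 0.0719 q [0.3  0.23 1.65 0.   1.27 1.78]
rack xy -0.0934 0.0003 z 0.1831
target [0.48391894594858675, 0.22327803652065964, 0.045000000000000005] shares total [0.0083 0.0008 0.4421] dist 0.1326 rotz share 0.0021789014244469216
[[367. 227.]
 [373. 208.]]
```

View pics/c6.png

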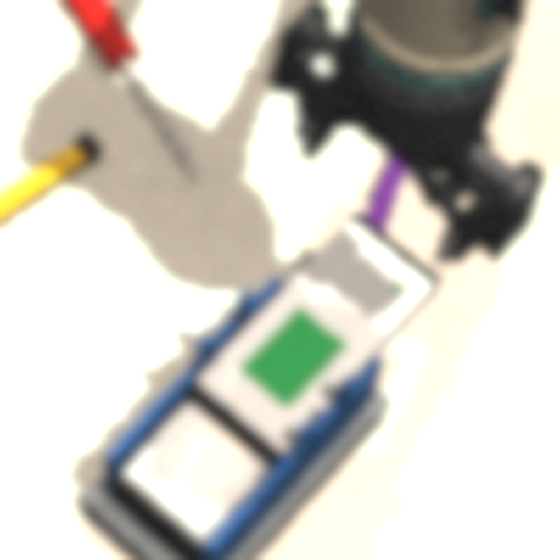

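The case sticks out about 60 mm and lies flat (front edge near (395,250)). The open fingers at (312,155) and (455,252) straddle it. I descend to grip.

Request:
apply_moves --xyz '[[0, 0, 0.1], [0, 0, 0.12], [0, 0, 0.11], [0, 0, 0.07], [0, 0, 0.042], [0, 0, 0]]' --rot '[[0, 0, 0], [0, 0, 0], [0, 0, 0], [0, 0, 0], [0, 0, 0], [0, 0, 0]]' --hand '[1, 1, 1, 1, 1, 1]'

```text
clock: 12.65
position: [0.4843, 0.2234, 0.0437]
ee_rot: [0.0, 0.999, 0.049, -0.001]
contact_force: [-0.5, -0.8, -0.3]
width: 0.0853
gripper_force: 0.0
```

Request:
apply_moves --xyz '[[0, 0, 0], [0, 0, 0], [0, 0, 0], [0, 0, 0], [0, 0, 0], [0, 0, 0]]' --rot '[[0, 0, 0], [0, 0, 0], [0, 0, 0], [0, 0, 0], [0, 0, 0], [0, 0, 0]]' --hand '[0, -0.5, -1, -1, -1, -1]' --force 70

```text
clock: 13.4
position: [0.4848, 0.2237, 0.0459]
ee_rot: [-0.0, 0.999, 0.049, 0.001]
contact_force: [-0.4, -1.2, 6.0]
width: 0.0586
gripper_force: 75.0
```

Request:
apply_moves --xyz '[[0, 0, -0.02], [0, 0, -0.03], [0, 0, -0.05], [0, 0, -0.06], [0, 0, -0.08], [0, 0, -0.08], [0, 0, -0.04], [0, 0, 0]]' --rot '[[0, 0, 0], [0, 0, 0], [0, 0, 0], [0, 0, 0], [0, 0, 0], [0, 0, 0], [0, 0, 0], [0, 0, 0]]' --hand '[-1, -1, -1, -1, -1, -1, -1, -1]'

```text
clock: 14.4
position: [0.4843, 0.2237, 0.1536]
ee_rot: [-0.0, 0.999, 0.049, 0.001]
contact_force: [0.1, 0.0, -1.4]
width: 0.0587
gripper_force: 75.2
```

```bash
python3 g.py 0.495 -0.253 0.155 19
python3 - <<'E'
from m import *
t=get_image("top");s=get_image("scene")
g=((45,90,60),(80,255,255))
for nm,im,roi in(("t",t,(100,100,250,300)),("s",s,(250,150,400,340))):
    m=mask(im,*g); z=np.zeros_like(m);z[roi[1]:roi[3],roi[0]:roi[2]]=m[roi[1]:roi[3],roi[0]:roi[2]]
    print(nm,[(cv2.contourArea(c),cv2.boundingRect(c)) for c in cv2.findContours(z,0,1)[0] if cv2.contourArea(c)>5])
E
```

```text
t 14.4 pos [0.4843 0.2237 0.1536] yaw 5.58 tilt [ 0.002  0.001 -1.   ] F [ 0.06  0.04 -1.41] w 0.0587 q [ 0.3   0.25  1.68 -0.    1.21  1.78]
rack xy -0.0906 0.0003 z 0.1591
target [0.495, -0.253, 0.155] shares total [-0.1191  1.5848 -0.0055] dist 0.4768 rotz share -0.22358446891460987
t [(141.5, (176, 174, 15, 20))]
s [(135.5, (308, 246, 17, 17))]
```

Request:
apply_moves --xyz '[[-0.007, 0.08, 0], [-0.013, 0.15, 0], [-0.015, 0.18, 0], [-0.015, 0.18, 0], [-0.015, 0.18, 0], [-0.015, 0.18, 0], [-0.015, 0.18, 0], [-0.015, 0.18, 0]]' --rot '[[0, 0, 0], [0, 0, 0], [0, 0, 0], [0, 0, 0], [0, 0, 0], [0, 0, 0], [0, 0, 0], [0, 0, 0]]' --hand '[-1, -1, -1, -1, -1, -1, -1, -1]'

```text
clock: 15.5
position: [0.4883, -0.1723, 0.1515]
ee_rot: [-0.001, 0.999, 0.049, -0.001]
contact_force: [-0.2, -0.1, -0.4]
width: 0.0584
gripper_force: 75.4
```

Request:
apply_moves --xyz '[[-0.011, 0.16, 0], [-0.005, 0.08, 0], [0, 0.03, 0], [0, 0, 0], [0, 0, 0], [0, 0, 0]]' --rot '[[0, 0, 0], [0, 0, 0], [0, 0, 0], [0, 0, -0.112], [0, 0, -0.112], [0, 0, 0]]' --hand '[-1, -1, -1, -1, -1, -1]'

```text
clock: 16.25
position: [0.4921, -0.2502, 0.1523]
ee_rot: [-0.001, 0.986, 0.165, -0.0]
contact_force: [-0.2, -0.2, -1.2]
width: 0.0588
gripper_force: 75.5
```

```bash
python3 g.py 0.4941 -0.254 0.05 19
```

```text
t 16.25 pos [ 0.4921 -0.2502  0.1523] yaw 19.02 tilt [-0.001  0.001 -1.   ] F [-0.2  -0.22 -1.21] w 0.0588 q [-0.6   0.28  1.64  0.    1.22  0.64]
rack xy -0.1283 -0.4721 z 0.1578
target [0.4941, -0.254, 0.05] shares total [0.0024 0.0145 0.341 ] dist 0.1024 rotz share 0.00041611453593954907
```

Request:
apply_moves --xyz '[[0.002, 0.012, 0.08], [0, 0, 0.12], [0, 0, 0.13], [0, 0, 0.11], [0, 0, 0.07], [0, 0, 0.04], [0, 0, 0], [0, 0, 0]]' --rot '[[0, 0, 0], [0, 0, 0], [0, 0, 0], [0, 0, 0], [0, 0, 0], [0, 0, 0], [0, 0, 0], [0, 0, 0]]' --hand '[-1, -1, -1, -1, -1, -1, -1, -1]'

```text
clock: 17.25
position: [0.4948, -0.2554, -0.0115]
ee_rot: [0.001, 0.986, 0.165, 0.001]
contact_force: [0.1, 0.1, -0.7]
width: 0.0587
gripper_force: 75.6
```

Request:
apply_moves --xyz '[[0, 0, 0.008], [0, 0, 0.008], [0, 0, 0.008], [0, 0, 0]]' --rot '[[0, 0, 0], [0, 0, 0], [0, 0, 0], [0, 0, 0]]' --hand '[-1, -1, -1, -1]'

```text
clock: 17.75
position: [0.4938, -0.2551, -0.0198]
ee_rot: [-0.0, 0.986, 0.165, -0.0]
contact_force: [0.2, -0.3, -1.6]
width: 0.0585
gripper_force: 75.6
```

Request:
apply_moves --xyz '[[0, 0, 0.006], [0, 0, 0.006], [0, 0, 0]]' --rot '[[0, 0, 0], [0, 0, 0], [0, 0, 0]]' --hand '[-1, -1, -1]'

```text
clock: 18.12
position: [0.4938, -0.2551, -0.0234]
ee_rot: [-0.0, 0.986, 0.165, -0.0]
contact_force: [0.2, -0.4, -0.8]
width: 0.0588
gripper_force: 75.6
```

Request:
apply_moves --xyz '[[0, 0, 0.005], [0, 0, 0.005], [0, 0, 0]]' --rot '[[0, 0, 0], [0, 0, 0], [0, 0, 0]]' --hand '[-1, -1, -1]'

```text
clock: 18.5
position: [0.4941, -0.2553, -0.0248]
ee_rot: [0.0, 0.986, 0.165, 0.0]
contact_force: [-2.8, 1.6, 8.7]
width: 0.0587
gripper_force: 81.4
```

Contact as predicted. I release gently and rise.

Request:
apply_moves --xyz '[[0, 0, 0], [0, 0, 0], [0, 0, 0], [0, 0, -0.02], [0, 0, -0.08], [0, 0, -0.15], [0, 0, -0.2], [0, 0, -0.15]]' --rot '[[0, 0, 0], [0, 0, 0], [0, 0, 0], [0, 0, 0], [0, 0, 0], [0, 0, 0], [0, 0, 0], [0, 0, 0]]' --hand '[0.6, 1, 1, 1, 1, 1, 1, 1]'

```text
clock: 19.5
position: [0.4945, -0.2555, 0.1567]
ee_rot: [0.001, 0.986, 0.165, 0.001]
contact_force: [0.0, -0.5, -0.4]
width: 0.0854
gripper_force: 0.0
```

```bash
python3 g.py 0.563 0.026 0.06 -3.7
```

```text
t 19.5 pos [ 0.4945 -0.2555  0.1567] yaw 19.02 tilt [ 0.002 -0.002 -1.   ] F [ 0.   -0.54 -0.45] w 0.0854 q [-0.6   0.28  1.63 -0.    1.23  0.64]
rack xy -0.1263 -0.4776 z 0.1622
target [0.563, 0.026, 0.06] shares total [ 0.5211 -0.8133  0.3215] dist 0.3054 rotz share 0.37874763564064634
```

Request:
apply_moves --xyz '[[0.06, -0.09, 0], [0.093, -0.145, 0], [0.093, -0.145, 0], [0.093, -0.145, 0], [0.093, -0.145, 0], [0.089, -0.143, 0], [0, 0, 0], [0, 0, 0]]' --rot '[[0, 0, 0], [0, 0, 0], [0, 0, 0], [0, 0, 0], [0, 0, 0], [0, 0, 0.12], [0, 0, 0.13], [0, 0, 0.129]]' --hand '[1, 1, 1, 1, 0.5, 0, 0, 0]'

```text
clock: 20.5
position: [0.5622, 0.0274, 0.154]
ee_rot: [0.0, 0.999, -0.034, 0.0]
contact_force: [-0.7, -0.3, -0.0]
width: 0.0424
gripper_force: 0.0
```

```bash
python3 g.py 0.563 0.026 0.0 -3.7
python3 - <<'E'
from m import *
t=get_image("top");s=get_image("scene")
g=((45,90,60),(80,255,255))
c=blob(t,*g,(330,140,425,250));print("label",toplane(t,[fill(c)],.023),cv2.minAreaRect(toplane(t,c,.023)[:,:2].astype(np.float32)))
c=blob(s,*g,(180,130,270,230));print("label",toplane(s,[fill(c)],.023))
E
```

```text
t 20.5 pos [0.5622 0.0274 0.154 ] yaw -3.86 tilt [ 0. -0. -1.] F [-0.67 -0.33 -0.05] w 0.0424 q [-0.07  0.29  1.62 -0.    1.23  1.56]
rack xy -0.0319 -0.2024 z 0.1595
target [0.563, 0.026, 0.0] shares total [0.003  0.0045 0.5133] dist 0.154 rotz share -0.002596308774819696
label [[ 0.54295924 -0.24019862  0.023     ]] ((0.5431314706802368, -0.24003013968467712), (0.04638152942061424, 0.030229471623897552), 18.282716751098633)
label [[ 0.54113085 -0.23903353  0.023     ]]
```

Request:
apply_moves --xyz '[[0, 0.0045, 0.1], [0, 0, 0.13], [0, 0, 0.13], [0, 0, 0.11], [0, 0, 0.07], [0, 0, 0.038], [0, 0, 0], [0, 0, 0]]' --rot '[[0, 0, 0], [0, 0, 0], [0, 0, 0], [0, 0, 0], [0, 0, 0], [0, 0, 0], [0, 0, 0], [0, 0, 0]]' --hand '[0, 0, 0, 0, 0, 0, 0, 0]' --force 50

```text
clock: 21.6
position: [0.5631, 0.0248, -0.0187]
ee_rot: [0.0, 0.999, -0.032, 0.001]
contact_force: [-0.3, 0.2, 0.6]
width: 0.0427
gripper_force: 0.0
```

Request:
apply_moves --xyz '[[0, 0, 0], [0, 0, 0], [0, 0, 0], [0, 0, 0], [0, 0, 0]]' --rot '[[0, 0, 0], [0, 0, 0], [0, 0, 0], [0, 0, 0], [0, 0, 0]]' --hand '[-0.5, -1, -1, -1, -1]'

```text
clock: 22.22
position: [0.5629, 0.025, -0.0186]
ee_rot: [0.0, 0.999, -0.032, 0.001]
contact_force: [-1.2, 0.7, 4.7]
width: 0.012
gripper_force: 50.7
```

Request:
apply_moves --xyz '[[0, 0, -0.04], [0, 0, -0.1], [0, 0, -0.18], [0, 0, -0.2], [0, 0, -0.18], [0, 0, 0], [0, 0, 0], [0, 0, 0]]' --rot '[[0, 0, 0], [0, 0, 0], [0, 0, 0], [0, 0, 0], [0, 0, -0.15], [0, 0, -0.165], [0, 0, -0.165], [0, 0, -0.165]]' --hand '[-1, -1, -1, -1, -1, -1, -1, -1]'

```text
clock: 23.22
position: [0.5617, 0.0251, 0.1909]
ee_rot: [0.0, 0.953, 0.303, -0.0]
contact_force: [0.5, -0.4, -2.0]
width: 0.0126
gripper_force: 49.9
```

Request:
apply_moves --xyz '[[0, 0, 0], [0, 0, 0], [0, 0, 0], [0, 0, 0], [0, 0, 0], [0, 0, 0], [0, 0, 0]]' --rot '[[0, 0, -0.165], [0, 0, -0.165], [0, 0, -0.165], [0, 0, -0.165], [0, 0, -0.165], [0, 0, -0.165], [0, 0, 0]]' --hand '[-1, -1, -1, -1, -1, -1, -1]'

```text
clock: 24.1
position: [0.5618, 0.0251, 0.1906]
ee_rot: [-0.0, 0.68, 0.733, -0.0]
contact_force: [0.5, -0.2, -0.8]
width: 0.0127
gripper_force: 49.9
```

```bash
python3 g.py r -0.02 0 0.19 95.5
python3 - <<'E'
from m import *
t=get_image("top");s=get_image("scene")
A=np.array([[70,215],[75,290],[228,195],[235,265]])/5.6+[165,140]-.4
B=np.array([[156,115],[211,75],[271,215],[318,165]])/5.6+[265,245]-.4
for z in(.11,.12): print(z,toplane(t,A.mean(0),z).round(4),toplane(s,B.mean(0),z).round(4))
print(tri(t,A.mean(0),s,B.mean(0)))
for n,im,(x0,y0,x1,y1) in(("t",t,(160,140,230,230)),("s",s,(262,240,340,325))):
    cv2.imwrite(f"pics/f{n}.png",cv2.resize(rgb(im)[y0:y1,x0:x1],(390,450),interpolation=cv2.INTER_CUBIC))
cv2.imwrite("pics/c7.png",np.hstack([cv2.imread("pics/ft.png"),cv2.imread("pics/fs.png")]))
E
```

```text
t 24.1 pos [0.5618 0.0251 0.1906] yaw 94.27 tilt [-0. -0. -1.] F [ 0.52 -0.16 -0.79] w 0.0127 q [-0.08  0.27  1.56 -0.    1.31 -0.15]
rack xy -0.0325 -0.2048 z 0.1961
target [0.5545920760326565, 0.23008308494959553, 0.1845] shares total [0.6833 0.0269 0.0201] dist 0.2052 rotz share -0.020525264488830193
0.11 [[0.556  0.2276 0.11  ]] [[0.5532 0.2266 0.11  ]]
0.12 [[0.5542 0.2254 0.12  ]] [[0.5566 0.2289 0.12  ]]
(array([0.55494054, 0.22713503, 0.11401669]), np.float64(0.0010757948857981422))
```

View pics/c7.png

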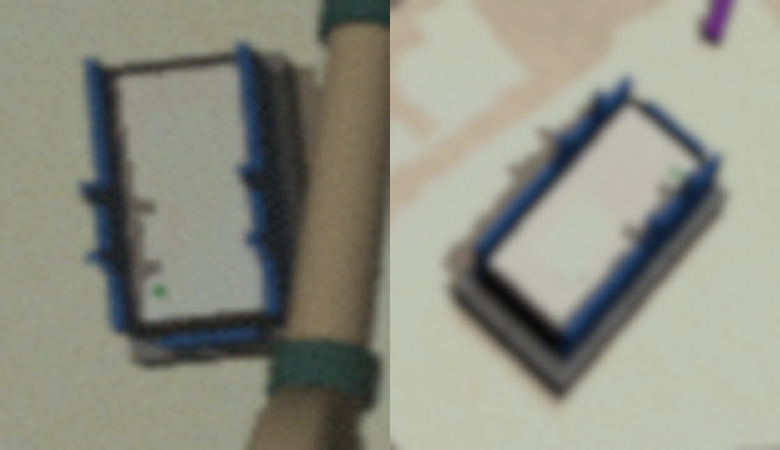

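Rack is empty of the top case. The fork prongs at (95,190), (98,257), (250,172) and (258,238) put the seat at (0.555, 0.228), which matches the estimate.

Request:
apply_moves --xyz '[[0.08, 0.003, 0], [0.16, 0.006, 0], [0.18, 0.007, 0], [0.15, 0.006, 0], [0.08, 0.004, 0], [0.03, 0, 0], [0, 0, 0], [0, 0, 0]]' --rot '[[0, 0, 0], [0, 0, 0], [0, 0, 0], [0, 0, 0], [0, 0, 0], [0, 0, -0.02], [0, 0, 0], [0, 0, 0]]' --hand '[-1, -1, -1, -1, -1, -1, -1, -1]'

```text
clock: 25.2
position: [0.5544, 0.2278, 0.1904]
ee_rot: [0.0, 0.672, 0.74, -0.0]
contact_force: [0.3, 0.9, -1.6]
width: 0.0123
gripper_force: 49.9
```

```bash
python3 g.py r -0.02 -0.001 0.0974 95.5
python3 - <<'E'
from m import *
s=get_image("scene")
y=((20,120,90),(35,255,255))
m=mask(s,*y);print([(cv2.contourArea(c),cv2.boundingRect(c)) for c in cv2.findContours(m[200:330,230:350].copy(),0,1)[0]])
E
```

```text
t 25.2 pos [0.5544 0.2278 0.1904] yaw 95.5 tilt [-0.    -0.001 -1.   ] F [ 0.26  0.94 -1.59] w 0.0123 q [ 0.27  0.32  1.48 -0.    1.34  0.18]
rack xy -0.0204 -0.0022 z 0.1959
target [0.5546879217851767, 0.22908768875122834, 0.0919] shares total [0.0044 0.0013 0.3282] dist 0.0985 rotz share -5.849328395607737e-05
[(73.0, (83, 55, 15, 15)), (1.5, (68, 43, 4, 3))]
```

Request:
apply_moves --xyz '[[0.004, 0.001, 0.08], [0, 0, 0.09], [0, 0, 0.07], [0, 0, 0.05], [0, 0, 0.03], [0, 0, 0.008], [0, 0, 0], [0, 0, 0]]' --rot '[[0, 0, 0], [0, 0, 0], [0, 0, 0], [0, 0, 0], [0, 0, 0], [0, 0, 0], [0, 0, 0], [0, 0, 0]]' --hand '[-1, -1, -1, -1, -1, -1, -1, -1]'

```text
clock: 26.25
position: [0.5551, 0.2304, 0.0927]
ee_rot: [0.0, 0.672, 0.741, 0.001]
contact_force: [0.5, -0.2, -2.0]
width: 0.0121
gripper_force: 49.9
```

Request:
apply_moves --xyz '[[0, 0, 0.006], [0, 0, 0.006], [0, 0, 0]]' --rot '[[0, 0, 0], [0, 0, 0], [0, 0, 0]]' --hand '[-1, -1, -1]'

```text
clock: 26.62
position: [0.5544, 0.2302, 0.0882]
ee_rot: [-0.0, 0.672, 0.741, -0.0]
contact_force: [-0.3, -0.1, -1.8]
width: 0.0123
gripper_force: 49.9
```

Request:
apply_moves --xyz '[[0, 0, 0.005], [0, 0, 0.005], [0, 0, 0]]' --rot '[[0, 0, 0], [0, 0, 0], [0, 0, 0]]' --hand '[-1, -1, -1]'

```text
clock: 27.0
position: [0.5546, 0.2302, 0.0858]
ee_rot: [0.0, 0.672, 0.741, 0.0]
contact_force: [-0.8, -0.3, 2.0]
width: 0.0122
gripper_force: 50.2
```

Request:
apply_moves --xyz '[[0, 0, 0.004], [0, 0, 0]]' --rot '[[0, 0, 0], [0, 0, 0]]' --hand '[-1, -1]'

```text
clock: 27.25
position: [0.5546, 0.2303, 0.0857]
ee_rot: [0.0, 0.672, 0.741, 0.0]
contact_force: [-2.3, 0.4, 8.2]
width: 0.0126
gripper_force: 51.0
```

Seated at exactly the expected height, so I release and rise.

Request:
apply_moves --xyz '[[0, 0, 0], [0, 0, 0], [0, 0, 0], [0, 0, -0.03], [0, 0, -0.1], [0, 0, -0.18], [0, 0, -0.18], [0, 0, 0]]' --rot '[[0, 0, 0], [0, 0, 0], [0, 0, 0], [0, 0, 0], [0, 0, 0], [0, 0, 0], [0, 0, 0], [0, 0, 0]]' --hand '[-0.4, -0.2, 0, 0, 0, 0, 0, 0]'

```text
clock: 28.25
position: [0.5576, 0.2312, 0.2372]
ee_rot: [0.003, 0.672, 0.741, 0.005]
contact_force: [0.0, -0.0, -1.0]
width: 0.0425
gripper_force: 0.0
```

Request:
apply_moves --xyz '[[-0.19, 0, 0], [-0.19, 0, 0], [-0.19, 0, 0], [-0.19, 0, 0], [0, 0, 0]]' --rot '[[0, 0, 0], [0, 0, 0], [0, 0, 0], [0, 0, 0], [0, 0, 0]]' --hand '[0, 0, 0, 0, 0]'

```text
clock: 28.88
position: [0.5765, -0.0006, 0.2302]
ee_rot: [-0.0, 0.674, 0.739, -0.001]
contact_force: [-0.5, 0.6, 0.3]
width: 0.0427
gripper_force: 0.0
```

```bash
python3 g.py
python3 - <<'E'
from m import *
t=get_image("top");s=get_image("scene")
y=((20,120,90),(35,255,255))
for im,roi in((t,(165,140,235,230)),(s,(255,235,345,320))):
    c=blob(im,*y,roi);P=toplane(im,c,.1185);print("bar",toplane(im,[fill(c)],.1185),cv2.minAreaRect(P[:,:2].astype(np.float32)))
yt=blob(t,*y,(165,140,235,230));ys=blob(s,*y,(255,235,345,320));print(tri(t,fill(yt),s,fill(ys)))
a=cv2.resize(rgb(t)[130:260,160:430],(780,375),interpolation=cv2.INTER_CUBIC);cv2.imwrite("pics/c8.png",a)
E
```

```text
t 28.875 pos [ 0.5765 -0.0006  0.2302] yaw 95.27 tilt [-0.002 -0.001 -1.   ] F [-0.51  0.61  0.26] w 0.0427 q [-0.12  0.27  1.46 -0.    1.41 -0.21]
rack xy -0.0203 -0.2318 z 0.2357
bar [[0.55374645 0.23028751 0.1185    ]] ((0.5535426735877991, 0.23115859925746918), (0.015841510146856308, 0.1074015349149704), 5.835832118988037)
bar [[0.55428091 0.23443448 0.1185    ]] ((0.5536064505577087, 0.23224490880966187), (0.018956804648041725, 0.11106525361537933), 6.12479829788208)
(array([0.55366273, 0.23238665, 0.11388535]), np.float64(0.0027555512878171453))
```

View pics/c8.png

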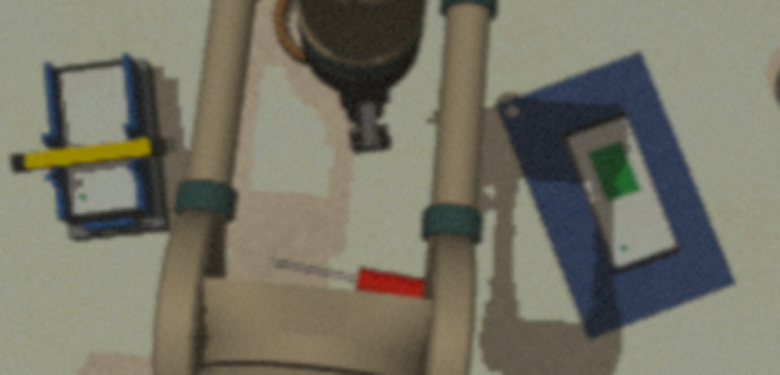

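The bar lies level across both forks (centre about (87,153)), and the case lies lengthwise in the middle of the mat (label (615,170)). I hand the job in.

```bash
python3 -c "
from rig import job
print(job.sign_off())"
```

```text
the job is handed in; nothing more can be done
None
```

The green-label case lies flat and lengthwise on the blue mat and the yellow bar rests level in both forks. I handed the job in at about 29 s; the sign-off returned no verdict.

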